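# Index the dispensary turntable

### The job

Index the turntable by one hole to bring the glass pill jar round to its front ledge: pull up the black spring plunger knob on the turntable's arm, turn the table the right way to the next hole, and let the plunger drop fully home so that it locks. The next hole's exact place is not known, so feel for it gently and do not force the pin against the plate; do not touch the jar or the dispenser, keep both standing, leave the things around the turntable where they are, and let go at the end.

Things in the scene. Friction and masses are not known exactly. Their poses are not given: they have to be found in the camera images.
- carousel: Fixed base of the turntable, a grey disc 344 mm across, 40 mm high; origin on the turning axis at table level, z up, -x axis towards its front ledge (a tongue 90 mm wide reaching 226 mm from the axis, up to 42 mm high). On it lies an aluminium index track: a flat arc 36 mm wide, 145 mm from the axis at mid-width, top 52 mm high, about 75 degrees or more to each side of the front.
- front_hole (a point): Mouth of the front hole (52 mm high, 145 mm from the axis, fixed to the base), where the pin is now. Holes are 9.6 mm wide. One more hole lies to each side on the same 145 mm circle, in adjustable pieces of the track: anywhere from 38 to 69 degrees (0.66 to 1.20 rad) away, each side on its own, not measured. A steel clamp lug outside the track, 166 mm from the axis, marks each.
- front (a point): Point at the front of the base, 78 mm from the axis towards the ledge, at the turntable's floor height (56 mm): the pill jar is to come here. Fixed to the base.
- turntable (a joint): Angle of the turntable in rad: 0 as found, locked in the front hole; positive is anticlockwise from above; stops at +-1.28. The plunger arm stands at this angle from the base's -x direction. Floor: disc 236 mm across, 56 mm high, with an 8 mm rim and 12 mm high partitions. The bearing drags with about 0.2 N m (1.4 N at the knob); the table stays where it is left.
- plunger (a joint): Height of the plunger in m above its home position: 0 = fully home in a hole, 0.008 to 0.009 when the pin tip rests on top of the track, 0.014 = upper stop. The spring pushes it down with 5 N at home, rising to 8.5 N at the stop; it does not latch when pulled up. A finger pressing hard on the knob's side holds it up by friction: ease off and it drops.
- knob (a point): Centre of the plunger's black upright knob, a plain cylinder 22 mm in diameter, 34 mm high, 145 mm from the axis on an arm 24 mm wide that sticks out of the turntable. At home its centre is 90 mm above the table top, its underside 73 mm; the arm below is 64 mm high with a 21 mm wide boss up to 71 mm. Gripped from above; moves with plunger and turntable.
- pin: Steel locking pin under the knob, 8 mm in diameter, round nose; origin at the tip, 43 mm above the table top at home, 9 mm deep in the hole. Out of a hole with the knob let go, the spring presses it on the track (friction 0.15), and it drops by itself within 0.1 s when the table is slowly pushed (3 N at the knob) to within about 2 mm of a hole. Pin against plate: keep below 20 N.
- pill_jar: Glass pill jar with a metal lid, round, 46 mm across, 70 mm high, loose on the turntable 78 mm from the axis, in the compartment about 53 degrees (0.92 rad) to the left or the right of the arm; origin at the centre of its underside, z up. Turning the table so that it moves to the front by one hole brings it to the front point.
- dispenser: White plastic probe cover dispenser, upright box 40 x 44 x 66 mm with a grey flap, loose in the compartment on the other side of the arm; origin at the centre of its underside, z up.
- thermometer: White ear thermometer, 34 x 105 x 26 mm, lying loose in the rear compartment of the turntable; origin at the centre of its underside.
- kidney_dish: Steel kidney dish, 75 x 185 x 34 mm, on the table left of the base; origin on its underside.
- spatula: Bamboo tongue spatula, 148 x 18 x 4 mm, on the table in front left of the base; origin at the centre of its underside.
- tumbler: Steel tumbler, 66 mm across, 80 mm high, on the table to the right of the base; origin at the centre of its underside.
- ointment_tin: Flat aluminium tin, 60 mm across, 28 mm high, on the table to the right of the base; origin at the centre of its underside.
- penlight: Steel penlight, 130 mm long, 13 mm thick, on the table in front right of the base; origin under its middle.
There are look-alikes about, which are no part of the job. Leave any blue look-alike of the dispenser alone.

How it is judged:
On the way, in this order (a step that is already met when the one before it is completed fails the run):
1. the plunger is pulled up clear of the front hole before the table is turned (value of joint plunger above 0.009 m and value of joint turntable between -0.1 and 0.1 rad), for 0.1 s.
2. the turntable is locked at the next hole with the jar at the front: plunger fully home (value of joint plunger below 0.0025 m and (value of joint turntable above 0.55 rad or value of joint turntable below -0.55 rad) and horizontal distance between pill_jar and front below 0.035 m), for 0.2 s.
At the end, for the whole second after the job is handed in: The plunger is down within 2.5 mm of fully home with the turntable turned more than 0.55 rad, which is only possible in the next hole; the jar is within 35 mm (horizontally) of the front point; jar and dispenser stand upright on the turntable (within 0.15 rad) and all is at rest (all of step 2 and velocity of joint turntable between -0.03 and 0.03 rad/s and angle between each of pill_jar, dispenser's own z axis and vertical below 0.15 rad and z of pill_jar in the frame of carousel above 0.05 m and linear speed of pill_jar below 0.03 m/s); the robot touches nothing.
It fails at once if the pin is forced against the plate: more than 20 N between the pin and anything (contact force between pin and anything else above 20 N).
It fails at once if the pill jar or the dispenser is tipped by more than 0.35 rad (angle between any of pill_jar, dispenser's own z axis and vertical above 0.35 rad).
It fails at once if the robot pushes the pill jar or the dispenser (more than 1 N) (contact force between any of the fingers, the arm and pill_jar above 1 N or contact force between any of the fingers, the arm and dispenser above 1 N).
It fails at once if a thing around the turntable is moved by more than 20 mm (distance of any of kidney_dish, spatula, tumbler, ointment_tin, penlight from where it was at the start of the episode above 0.02 m).
It also fails if it takes over 45 s, if anything falls off the work surface, if the arm or the gripper's body presses on something with over 40 N, if the wrist force passes 120 N, or if a joint passes its speed limit or range.

### The arm

A 6-joint arm with a two-finger parallel gripper is mounted at the origin on the work surface. World frame = base frame: x ahead of the robot, y to its left, z up, the work surface at z = 0. Lengths are in m, angles in rad, forces in N, time in s.
With the tool pointing down it reaches from about 0.3 to 0.875 m from the base axis. Payload 6.4 kg.
Tool frame: the origin (TCP) lies midway between the tips of the shut fingers; the grasp point (between the pads) lies r.tcp_to_grasp behind it (r.tcp_to_grasp is the distance from the TCP to the grasp point, in m); z points along the fingers, y is the line along which they close (so a half turn about z gives the same grasp; the last joint's range is limited). The gripper opens to 88 mm and grips with 3 to 60 N. Pads are 18 mm wide; open, the fingers measure 123 mm over their backs; the gripper's body (75 mm by 187 mm) begins 45 mm behind the grasp point.
Start: joints at [0.924, 0.181, 1.607, -0, 1.354, -0.206], TCP at [0.245, 0.52, 0.214] pointing down, gripper open.
Joint ranges: [-2.99, 2.99], [-0.89, 2.07], [0.3, 2.58], [-1.14, 4.28], [0, 2.63], [-3.12, 3.12]. Speed limits (rad/s): [2.57, 2.57, 3.01, 3.14, 3.14, 3.14].

### API

Orientations are given as a rotation vector (axis times angle).
In Python, from station import telemetry, viewer, workorder, r gives the robot as it stands.
- The arm moves only by the tool jog_arm, never from a script. Its argument "plan" is a list of rows, each an object of numbers: "fingers": the closure, from -1 (fully open) to 1 (shut); "dx", "dy", "dz": the shift along the tool's x, y, z in units of 50 mm (1.0 is 50 mm); "rx", "ry", "rz": the turn, a rotation vector about the tool's x, y, z in units of 5 degrees (1.0 is 5 degrees). A call has 1 to 5 rows; each row is the pose to reach, as a shift and turn from the pose commanded when the call began, along the tool's axes at that moment; what a row does not reach only later rows make up. A row lasts 1/8 s, in which the tool goes at most 62.5 mm and 10.7 degrees, less where a joint would pass 70% of its speed; a pose out of reach is approached as far as the arm can. A call with a gripper value outside its range is refused whole. The fingers move at their own pace and stop on an object; "force" is the grip in N (left out, the last holds). Time passes only in rows, so rows that repeat a pose let the fingers close. It gives the time, the measured TCP pose, the force, the opening and the grip force at its end, in the units of the state.
- telemetry.get_obs(): the state, without advancing time (a new reading comes with each control period).
- viewer.camera(name): name is "side" or "top"; returns the picture (420x560x3 uint8, blue, green, red); there is no depth.
- viewer.camera_model(name): a dict with "vertical_fov" (degrees; the focal length in pixels is half the picture's height over the tangent of half this angle, whatever the lens; pixels are square), "cx", "cy" (the principal point, pixels), "dist" ([k1, k2, p1, p2, k3] as OpenCV has them; the pictures are not rectified), "position" and "attitude" of the camera in the world. Camera axes: x right, y down, z forward; pixel columns grow to the right and rows downward; lengths in m; the calibration is good to about 2 mm. A picture is of the moment at which its call begins. camera_model takes no time and is no camera call.
- workorder.finish_job(): hands the job in; it is judged then, once.
The state is a dict: "clock": time; "q": joint angles; "joint_velocities": joint speeds; "joint_efforts": joint torques, N m; "tcp_pos": TCP position; "eef_rot": TCP orientation; "force": force on the tool from outside, world axes, zero at the start; "wrist_torque": the same for the moment, N m; "grip_width": finger opening in m; "finger_force": force on a finger pad.
Only numpy, scipy, OpenCV 4.12 (cv2) and the standard library are available. Lean on these libraries where they do the work, as an engineer would, in place of code of your own. Each camera call takes 0.05 s, during which the arm holds its last target. There are 200 camera calls.

## Working session

There is one attempt and no reset: what is moved stays moved. The work goes in short steps, Python scripts to look and compute and a tool call to move; the robot and the scene stay as the last step left them, time stands still between calls to the robot, and variables do not carry over. Pictures are saved under pics/ and viewed, at most 10 in all, crops included, and the job is handed in when it is done.

Besides the shell and the picture viewer there is one more tool, called after "Emit:" as name(argument=value, ...) on one line, values as JSON. jog_arm: Moves the arm, as the interface text tells. Its arguments: {"type":"object","properties":{"plan":{"type":"array","items":{"type":"object","properties":{"fingers":{"type":"number"},"dx":{"type":"number"},"dy":{"type":"number"},"dz":{"type":"number"},"rx":{"type":"number"},"ry":{"type":"number"},"rz":{"type":"number"}}}},"force":{"type":"number"}},"required":["plan"]}

```bash
mkdir -p pics; ls
python3 - <<'E'
from station import telemetry, viewer, workorder, r
import cv2
for n in("top","side"):
    cv2.imwrite(f"pics/{n}0.png",viewer.camera(n)); print(n,viewer.camera_model(n))
print(telemetry.get_obs(), r.tcp_to_grasp)
E
```

```text
pics
top {'vertical_fov': 47.488031695822315, 'cx': 269.8212907785891, 'cy': 209.49741988828478, 'dist': array([0.0138735, 0.       , 0.       , 0.       , 0.       ]), 'position': array([0.44489627, 0.05326289, 1.25440698]), 'attitude': array([-2.20458509,  2.17366018, -0.08982262])}
side {'vertical_fov': 56.419626827788406, 'cx': 275.3365562912338, 'cy': 205.55594547918673, 'dist': array([0.00644776, 0.        , 0.        , 0.        , 0.        ]), 'position': array([ 0.3599536 , -0.62901804,  0.63725081]), 'attitude': array([-2.22628207,  0.2352641 , -0.12439563])}
{'clock': 0.1, 'q': array([ 9.23710737e-01,  1.81439423e-01,  1.60789782e+00, -5.53603522e-06,
        1.35380492e+00, -2.06268069e-01]), 'joint_velocities': array([ 2.92566615e-05, -6.03415317e-04, -3.92607776e-03, -1.00052129e-03,
        8.54783750e-04, -1.56480410e-03]), 'joint_efforts': array([ 1.23216552e-03, -4.34822130e+01, -3.42692900e+01,  7.05534476e-02,
        3.41072073e-02, -5.43259671e-05]), 'tcp_pos': array([0.24499102, 0.51962463, 0.21302056]), 'eef_rot': array([-6.86700604e-01, -3.06497046e+00,  2.21881240e-03]), 'force': array([ 0.13808669,  0.3504036 , -0.08893399]), 'wrist_torque': array([0.00172886, 0.01712431, 0.01727338]), 'finger_force': 0.0, 'grip_width': 0.08813814078158846} 0.0187
```

View pics/top0.png

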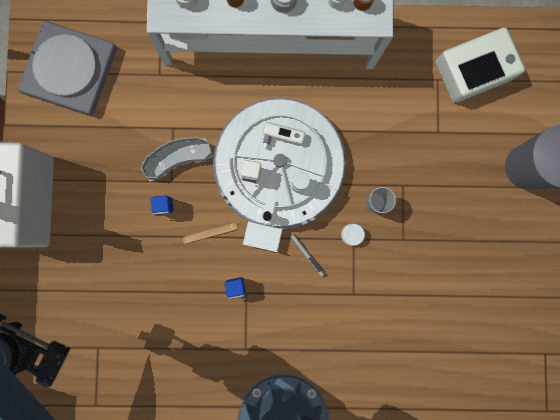

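View pics/side0.png

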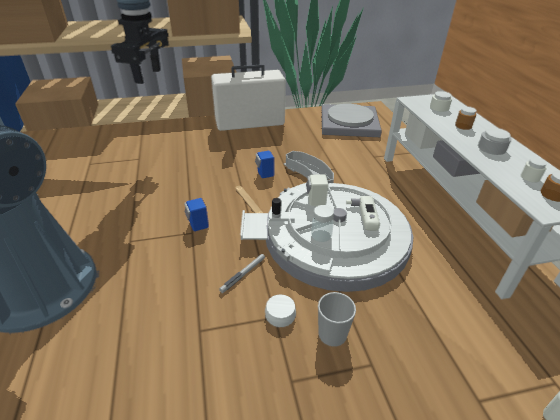

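The top view shows the disc at about (280,163), its ledge at (264,237), the knob at (267,216) and the white dispenser at (249,170). The jar looks to be at about (303,183). The side view shows the black knob at (276,207) and the jar at (322,222). Next is a close crop.

Run:
```python
import cv2,numpy as np
a=cv2.imread("pics/top0.png")[90:255,205:355];b=cv2.imread("pics/side0.png")[165:285,235:415]
a=cv2.resize(a,(400,440),interpolation=3);b=cv2.resize(b,(400,267),interpolation=3)
c=np.zeros((440,800,3),np.uint8);c[:,:400]=a;c[:267,400:]=b
cv2.imwrite("pics/crop0.png",c)
```

```text
(no output)
```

View pics/crop0.png

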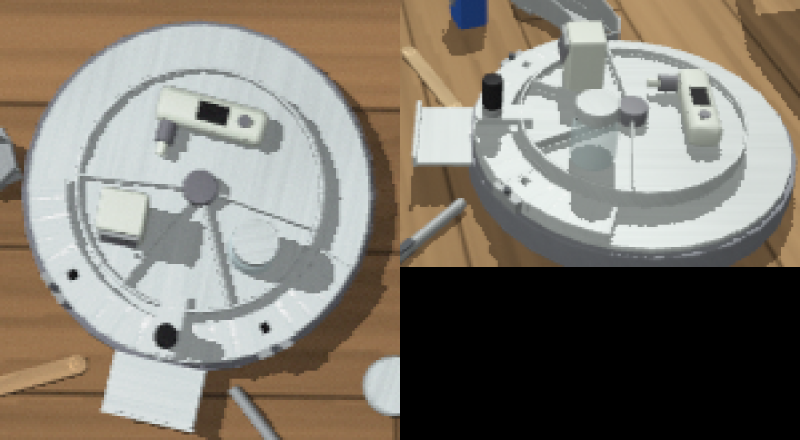

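The crop shows the knob at (166,336), the dark holes at (72,274) and (264,327), and the jar lid at (255,242). The jar is right of the arm, so the table turns clockwise and the arm goes to the left hole.
Things that could be mistaken for the knob are the black hole mouths at full-frame (232,193) and (304,213), and the grey hub at (280,160). The knob is the tall black cylinder at (267,216), which the side view at (276,207) confirms.

```bash
cat > h.py <<'E'
import cv2,numpy as np
from station import viewer
from scipy.spatial.transform import Rotation as R
def ray(n,p):
    m=viewer.camera_model(n);f=210/np.tan(np.radians(m["vertical_fov"])/2)
    K=np.array([[f,0,m["cx"]],[0,f,m["cy"]],[0,0,1]])
    u=cv2.undistortPoints(np.array([[p]],float),K,m["dist"])[0,0]
    return m["position"],R.from_rotvec(m["attitude"]).apply([*u,1])
def onz(n,p,z):
    o,d=ray(n,p);return o+d*(z-o[2])/d[2]
def blobs(img,x0,y0,x1,y1,th,amin):
    g=(img[y0:y1,x0:x1].max(2)<th).astype(np.uint8)
    k,_,s,c=cv2.connectedComponentsWithStats(g)
    return [(s[i][4],c[i]+[x0,y0],s[i][:4]+[x0,y0,0,0]) for i in range(1,k) if s[i][4]>=amin]
E
python3 - <<'E'
from h import *
a=cv2.imread("pics/top0.png")
for n,c,s in blobs(a,210,95,350,235,70,4): print(n,c,s,onz("top",c,.107).round(4),onz("top",c,.052).round(4))
b=cv2.imread("pics/side0.png")
for n,c,s in blobs(b,255,180,310,265,60,4): print("side",n,c,s)
# wooden floor mask -> disc outline (top edge z=.04)
hsv=cv2.cvtColor(a,cv2.COLOR_BGR2HSV)
g=((hsv[...,1]<60)&(hsv[...,2]>110)).astype(np.uint8);g[:95]=0
k,l,s,c=cv2.connectedComponentsWithStats(g);i=l[120,290];print(s[i])
# hub: dark grey
h=((a.max(2)<135)&(a.max(2)>90)&(hsv[...,1]<60)).astype(np.uint8)
k,L,S,C=cv2.connectedComponentsWithStats(h[150:172,270:292]);j=1+S[1:,4].argmax();print("hub",S[j],C[j]+[270,150],onz("top",C[j]+[270,150],.08))
pts=np.argwhere(l==i)[:,::-1].astype(float)
ct=cv2.findContours((l==i).astype(np.uint8),0,1)[0];ct=max(ct,key=len)[:,0]
W=np.array([onz("top",p,.04)[:2] for p in ct])
from scipy.optimize import least_squares
up=W[W[:,0]>W[:,0].max()-.20]
f=least_squares(lambda q:np.hypot(up[:,0]-q[0],up[:,1]-q[1])-.172,[.58,.03],loss="soft_l1",f_scale=.003);print("axis",f.x,np.abs(f.fun).mean())
d=W-f.x;rr=np.hypot(*d.T);tp=W[rr>.19];print("ledge",len(tp),rr.max(),tp.mean(0)-f.x, np.degrees(np.arctan2(*(tp.mean(0)-f.x)[::-1])))
E
```

```text
74 [284.36486486 131.97297297] [279 128  12   9] [0.7182 0.0099 0.107 ] [0.7313 0.0078 0.052 ]
7 [338.28571429 130.57142857] [337 130   4   2] [ 0.7237 -0.1217  0.107 ] [ 0.7371 -0.1301  0.052 ]
4 [251.25 180.25] [250 180   3   2] [0.5984 0.0886 0.107 ] [0.6058 0.0903 0.052 ]
21 [344.76190476 184.14285714] [341 182   9   4] [ 0.5923 -0.1379  0.107 ] [ 0.5994 -0.1471  0.052 ]
8 [232.  192.5] [231 191   3   4] [0.568  0.1346 0.107 ] [0.5739 0.1385 0.052 ]
56 [266.94642857 215.80357143] [264 212   7   9] [0.5128 0.0495 0.107 ] [0.5161 0.0493 0.052 ]
7 [304.14285714 212.42857143] [303 211   3   4] [ 0.5223 -0.0401  0.107 ] [ 0.526  -0.0446  0.052 ]
side 108 [275.64814815 206.82407407] [272 199   9  16]
[  213    98   132   154 13916]
hub [  0   4  22  18 204] [281.15196078 162.02941176] [0.64875607 0.0159689  0.08      ]
axis [0.65049755 0.0209988 ] 0.002183728804020378
ledge 60 0.22414623089103008 [-0.20726296  0.044431  ] 167.900615319919
```

Run:
```python
from h import *
from scipy.optimize import least_squares
print("side knob",onz("side",(275.6,206.8),.09).round(4),"top@.1",onz("top",(266.95,215.8),.1).round(4))
P=np.array([onz("top",(266.95,215.8),.1)[:2],onz("top",(232,192.5),.052)[:2],onz("top",(304.14,212.43),.052)[:2]])
f=least_squares(lambda q:np.hypot(*(P-q).T)-.145,[.65,.02]);A=f.x;print("axis",A,f.fun)
ang=np.degrees(np.arctan2(*(P-A).T[::-1]));print(ang,ang-ang[0])
for p in [(266.95,215.8)]:
  (o,d),(o2,d2)=ray("top",p),ray("side",(275.6,206.8))
  t=np.linalg.lstsq(np.c_[d,-d2],o2-o,rcond=None)[0];print(o+t[0]*d,o2+t[1]*d2)
print(onz("top",(300.6,180.7),.126)-[*A,0])
from station import telemetry
print(R.from_rotvec(telemetry.get_obs()["eef_rot"]).as_matrix().round(3))
```

```text
side knob [0.5117 0.0476 0.09  ] top@.1 [0.5132 0.0494 0.1   ]
axis [0.65569955 0.01926461] [ 0.00060733 -0.00037906 -0.00042308]
[ 168.04705829  124.46628454 -153.80858158] [   0.          -43.58077375 -321.85563987]
[0.51393706 0.04938243 0.088384  ] [0.51216214 0.04969463 0.08827786]
[-0.05910951 -0.04870418  0.126     ]
[[-0.904  0.427 -0.001]
 [ 0.427  0.904 -0.001]
 [ 0.    -0.002 -1.   ]]
```

Emit:
jog_arm(plan=[{"dx":-4.5,"dy":-3.1,"rz":-2.6},{"dx":-4.5,"dy":-3.1,"rz":-2.6},{"dx":-4.5,"dy":-3.1,"rz":-2.6},{"dx":-4.5,"dy":-3.1,"rz":-2.6},{"dx":-4.5,"dy":-3.1,"rz":-2.6}])

```text
invalid input at $.plan[0]: expected keys fingers, dx, dy, dz, rx, ry, rz
```

Emit:
jog_arm(plan=[{"dx":-4.5,"dy":-3.1,"dz":0,"rx":0,"ry":0,"rz":-2.6,"fingers":-1},{"dx":-4.5,"dy":-3.1,"dz":0,"rx":0,"ry":0,"rz":-2.6,"fingers":-1},{"dx":-4.5,"dy":-3.1,"dz":0,"rx":0,"ry":0,"rz":-2.6,"fingers":-1},{"dx":-4.5,"dy":-3.1,"dz":0,"rx":0,"ry":0,"rz":-2.6,"fingers":-1},{"dx":-4.5,"dy":-3.1,"dz":0,"rx":0,"ry":0,"rz":-2.6,"fingers":-1}])

```text
clock: 0.72
tcp_pos: [0.3837, 0.2813, 0.2136]
eef_rot: [-0.34, -3.123, 0.001]
force: [-0.1, 0.1, -0.4]
grip_width: 0.0881
finger_force: 0.0
```

Emit:
jog_arm(plan=[{"dx":-3.52,"dy":-3.97,"dz":0,"rx":0,"ry":0,"rz":0,"fingers":-1},{"dx":-3.52,"dy":-3.97,"dz":0,"rx":0,"ry":0,"rz":0,"fingers":-1},{"dx":-3.52,"dy":-3.97,"dz":0,"rx":0,"ry":0,"rz":0,"fingers":-1},{"dx":-3.52,"dy":-3.97,"dz":0,"rx":0,"ry":0,"rz":0,"fingers":-1},{"dx":-3.52,"dy":-3.97,"dz":1.2,"rx":0,"ry":0,"rz":0,"fingers":-1}])

```text
clock: 1.35
tcp_pos: [0.5182, 0.0486, 0.1575]
eef_rot: [0.34, 3.112, -0.001]
force: [0.6, -0.6, -1.2]
grip_width: 0.0882
finger_force: 0.0
```

Emit:
jog_arm(plan=[{"dx":0,"dy":0,"dz":0.2,"rx":0,"ry":0,"rz":0,"fingers":-0.4},{"dx":0,"dy":0,"dz":0.4,"rx":0,"ry":0,"rz":0,"fingers":-0.4},{"dx":0,"dy":0,"dz":0.4,"rx":0,"ry":0,"rz":0,"fingers":-0.4}])

```text
clock: 1.72
tcp_pos: [0.5126, 0.0535, 0.1345]
eef_rot: [0.333, 3.123, 0.0]
force: [0.4, -0.3, 1.0]
grip_width: 0.0624
finger_force: 0.0
```

Run:
```python
from h import *
from station import telemetry
a=viewer.camera("side");b=viewer.camera("top");print(telemetry.get_obs()["tcp_pos"])
c=np.zeros((400,800,3),np.uint8)
c[:,:400]=cv2.resize(a[130:250,200:320],(400,400),interpolation=3);c[:,400:]=cv2.resize(b[140:260,205:325],(400,400),interpolation=3)
cv2.imwrite("pics/c1.png",c)
```

```text
[0.51328243 0.05336259 0.13533899]
```

View pics/c1.png

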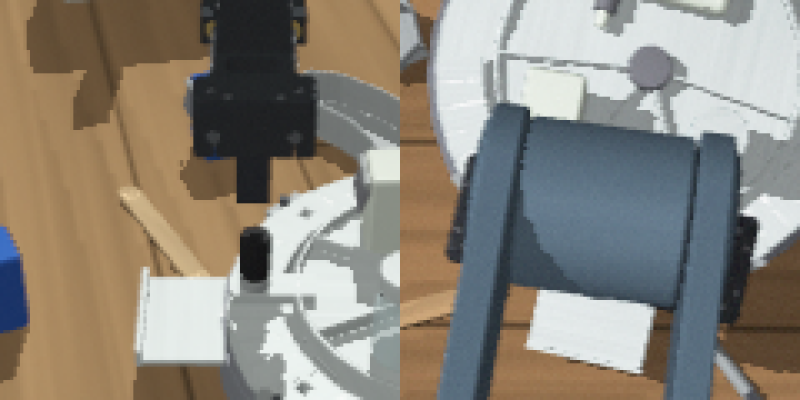

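The crop shows the finger directly above the knob, at (253,190) against (255,255). I'll correct 4 mm sideways, then descend.

Emit:
jog_arm(plan=[{"dx":0,"dy":-0.08,"dz":0.5,"rx":0,"ry":0,"rz":0,"fingers":-0.4},{"dx":0,"dy":-0.08,"dz":1.1,"rx":0,"ry":0,"rz":0,"fingers":-0.4},{"dx":0,"dy":-0.08,"dz":1.1,"rx":0,"ry":0,"rz":0,"fingers":0},{"dx":0,"dy":-0.08,"dz":1.1,"rx":0,"ry":0,"rz":0,"fingers":0.3},{"dx":0,"dy":-0.08,"dz":1.1,"rx":0,"ry":0,"rz":0,"fingers":0.3}], force=4)

```text
clock: 2.45
tcp_pos: [0.5129, 0.0486, 0.0805]
eef_rot: [0.335, 3.121, -0.0]
force: [-0.2, 0.1, 0.3]
grip_width: 0.0336
finger_force: 0.0
```

Run:
```python
from h import *
from station import telemetry
a=viewer.camera("side");o=telemetry.get_obs();print(o["tcp_pos"],o["force"],o["grip_width"])
cv2.imwrite("pics/c2.png",cv2.resize(a[160:250,215:335],(800,600),interpolation=3))
```

```text
[0.51276455 0.04860605 0.08028629] [-0.65703738 -0.30681866 -0.23635884] 0.031060046544604373
```

View pics/c2.png

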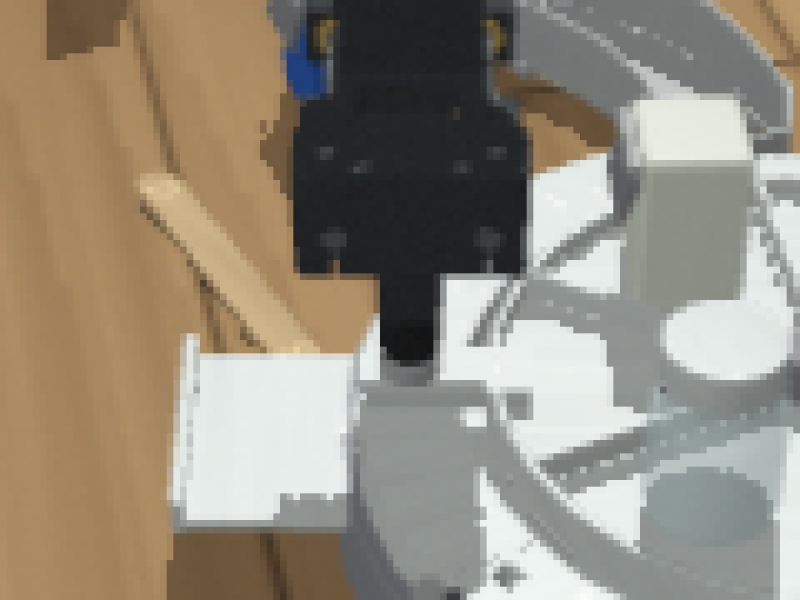

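The finger is in line with the knob (410,345) and clear of the boss. Now a gentle close.

Emit:
jog_arm(plan=[{"dx":0,"dy":0,"dz":0,"rx":0,"ry":0,"rz":0,"fingers":0.6},{"dx":0,"dy":0,"dz":0,"rx":0,"ry":0,"rz":0,"fingers":0.6},{"dx":0,"dy":0,"dz":0,"rx":0,"ry":0,"rz":0,"fingers":0.6}], force=4)

```text
clock: 2.88
tcp_pos: [0.5123, 0.0489, 0.0795]
eef_rot: [0.335, 3.122, 0.001]
force: [1.2, 3.1, 4.9]
grip_width: 0.0213
finger_force: 4.0
```

Emit:
jog_arm(plan=[{"dx":0,"dy":0.01,"dz":0,"rx":0,"ry":0,"rz":0,"fingers":0.6},{"dx":0,"dy":0.01,"dz":0,"rx":0,"ry":0,"rz":0,"fingers":0.6}], force=10)

```text
clock: 3.12
tcp_pos: [0.5124, 0.0491, 0.0795]
eef_rot: [0.335, 3.123, -0.0]
force: [-0.6, 1.1, 5.6]
grip_width: 0.0206
finger_force: 10.0
```

Emit:
jog_arm(plan=[{"dx":0,"dy":0,"dz":0,"rx":0,"ry":0,"rz":0,"fingers":0.6},{"dx":0,"dy":0,"dz":-0.08,"rx":0,"ry":0,"rz":0,"fingers":0.6},{"dx":0,"dy":0,"dz":-0.16,"rx":0,"ry":0,"rz":0,"fingers":0.6},{"dx":0,"dy":0,"dz":-0.24,"rx":0,"ry":0,"rz":0,"fingers":0.6},{"dx":0,"dy":0,"dz":-0.24,"rx":0,"ry":0,"rz":0,"fingers":0.6}], force=24)

```text
clock: 3.75
tcp_pos: [0.5121, 0.0488, 0.09]
eef_rot: [0.336, 3.123, -0.0]
force: [6.4, 0.7, -8.3]
grip_width: 0.0194
finger_force: 24.0
```

Run:
```python
from h import *
from station import telemetry
a=viewer.camera("side");o=telemetry.get_obs();print(o["tcp_pos"],o["force"],o["grip_width"])
cv2.imwrite("pics/c3.png",cv2.resize(a[180:240,240:320],(800,600),interpolation=3))
```

```text
[0.51204282 0.04880158 0.08995918] [ 6.68983254  0.81464652 -9.13558055] 0.019535186720613617
```

View pics/c3.png

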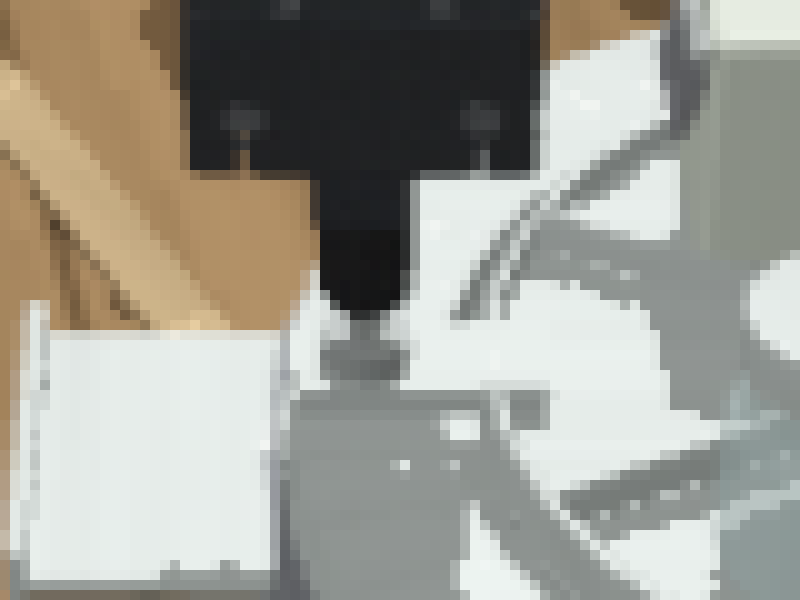

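The knob is up: its underside at (365,312) shows the stem below it. I'll lift 1 mm more and turn clockwise along the arc.

Emit:
jog_arm(plan=[{"dx":0,"dy":0.1,"dz":-0.02,"rx":0,"ry":0,"rz":0.4,"fingers":0.6},{"dx":-0.013,"dy":0.303,"dz":-0.02,"rx":0,"ry":0,"rz":1.2,"fingers":0.6},{"dx":-0.048,"dy":0.554,"dz":-0.02,"rx":0,"ry":0,"rz":2.2,"fingers":0.6},{"dx":-0.104,"dy":0.8,"dz":-0.02,"rx":0,"ry":0,"rz":3.2,"fingers":0.6},{"dx":-0.165,"dy":0.994,"dz":-0.02,"rx":0,"ry":0,"rz":4.0,"fingers":0.6}])

```text
clock: 4.42
tcp_pos: [0.5301, 0.095, 0.0904]
eef_rot: [-0.876, -3.016, 0.004]
force: [4.5, -3.9, -8.1]
grip_width: 0.019
finger_force: 24.0
```

Run:
```python
from h import *
from station import telemetry
o=telemetry.get_obs();p=o["tcp_pos"];d=p[:2]-[.6557,.0193];M=R.from_rotvec(o["eef_rot"]).as_matrix()
print(p,o["force"],o["grip_width"],np.hypot(*d),np.degrees(np.arctan2(d[1],d[0])),np.degrees(np.arctan2(M[1,0],M[0,0])))
```

```text
[0.53007065 0.09501733 0.09037732] [ 4.45106345 -3.94625499 -8.13271878] 0.01902236317242439 0.14668281471221314 148.92245571667237 147.61068909905345
```

Emit:
jog_arm(plan=[{"dx":-0.005,"dy":0.2,"dz":0,"rx":0,"ry":0,"rz":0.8,"fingers":0.6},{"dx":-0.031,"dy":0.454,"dz":0,"rx":0,"ry":0,"rz":1.8,"fingers":0.6},{"dx":-0.079,"dy":0.702,"dz":0,"rx":0,"ry":0,"rz":2.8,"fingers":0.6},{"dx":-0.132,"dy":0.898,"dz":0,"rx":0,"ry":0,"rz":3.6,"fingers":0.6},{"dx":-0.16,"dy":0.97,"dz":0,"rx":0,"ry":0,"rz":3.9,"fingers":0.6}])

```text
clock: 5.05
tcp_pos: [0.5618, 0.1319, 0.0898]
eef_rot: [-1.371, -2.824, 0.005]
force: [0.2, -3.0, -9.4]
grip_width: 0.0193
finger_force: 24.0
```

```bash
cat > st.py <<'E'
from h import *
from station import telemetry
a=viewer.camera("side")
o=telemetry.get_obs();p=o["tcp_pos"];d=p[:2]-[.6557,.0193];M=R.from_rotvec(o["eef_rot"]).as_matrix()
print(p,o["force"],M.T@o["force"],o["grip_width"],np.hypot(*d),np.degrees(np.arctan2(d[1],d[0])),np.degrees(np.arctan2(M[1,0],M[0,0])))
import sys
cv2.imwrite(sys.argv[1],cv2.resize(a[150:255,240:380],(800,600),interpolation=3))
E
python3 st.py pics/c4.png
```

```text
[0.56211806 0.13218529 0.09014717] [ 1.6034189  -1.53126039 -9.26038046] [-2.20463682  0.34248315  9.25703185] 0.019126788927177625 0.14663106386439156 129.65874276189817 128.17370134461044
```

View pics/c4.png

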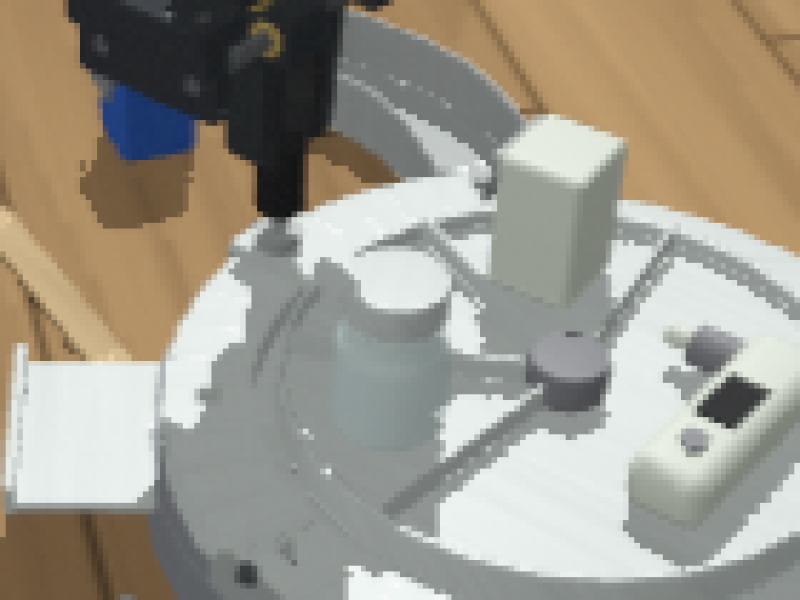

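Jar and dispenser are standing, and the knob is held at (280,200). The remaining distance is about 12 mm. I'll ease the pin onto the track and loosen the fingers into a cage.

Emit:
jog_arm(plan=[{"dx":0,"dy":0,"dz":0.02,"rx":0,"ry":0,"rz":0,"fingers":0.6},{"dx":0,"dy":0,"dz":0.03,"rx":0,"ry":0,"rz":0,"fingers":0.6},{"dx":0,"dy":0,"dz":0.03,"rx":0,"ry":0,"rz":0,"fingers":0.4},{"dx":0,"dy":0,"dz":0.03,"rx":0,"ry":0,"rz":0,"fingers":0.4},{"dx":0,"dy":0,"dz":0.03,"rx":0,"ry":0,"rz":0,"fingers":0.4}], force=4)

```text
clock: 5.72
tcp_pos: [0.5632, 0.1327, 0.0906]
eef_rot: [1.371, 2.826, 0.0]
force: [-0.1, -0.1, 0.2]
grip_width: 0.0264
finger_force: 0.0
```

Emit:
jog_arm(plan=[{"dx":0,"dy":0.02,"dz":0,"rx":0,"ry":0,"rz":0.08,"fingers":0.4},{"dx":0,"dy":0.04,"dz":0,"rx":0,"ry":0,"rz":0.16,"fingers":0.4},{"dx":0,"dy":0.06,"dz":0,"rx":0,"ry":0,"rz":0.24,"fingers":0.4},{"dx":0,"dy":0.08,"dz":0,"rx":0,"ry":0,"rz":0.32,"fingers":0.4},{"dx":0,"dy":0.1,"dz":0,"rx":0,"ry":0,"rz":0.4,"fingers":0.4}])

```text
clock: 6.35
tcp_pos: [0.567, 0.1357, 0.0904]
eef_rot: [1.421, 2.802, -0.0]
force: [-0.6, -0.5, 1.8]
grip_width: 0.0262
finger_force: 0.7
```

```bash
python3 st.py pics/c5.png
```

```text
[0.56712233 0.13583307 0.09037275] [-1.4735317  -0.22730932  1.32588143] [ 0.68684593 -1.32322008 -1.32599324] 0.02610068192055725 0.14637609426190545 127.23874096331298 126.20392605721351
```

Emit:
jog_arm(plan=[{"dx":0,"dy":0.016,"dz":0,"rx":0,"ry":0,"rz":0.06,"fingers":0.4},{"dx":0,"dy":0.032,"dz":0,"rx":0,"ry":0,"rz":0.13,"fingers":0.4},{"dx":0,"dy":0.048,"dz":0,"rx":0,"ry":0,"rz":0.19,"fingers":0.4},{"dx":0,"dy":0.064,"dz":0,"rx":0,"ry":0,"rz":0.25,"fingers":0.4},{"dx":0,"dy":0.08,"dz":0,"rx":0,"ry":0,"rz":0.32,"fingers":0.4}])

```text
clock: 7.02
tcp_pos: [0.5702, 0.1381, 0.0903]
eef_rot: [-1.46, -2.782, 0.0]
force: [-0.8, -1.2, 2.0]
grip_width: 0.0266
finger_force: 1.1
```

```bash
python3 st.py pics/c6.png
```

```text
[0.57030846 0.13818793 0.09034674] [-0.93971985 -0.65915719  2.30537286] [-0.00892653 -1.14771054 -2.30542544] 0.026258712717751844 0.14637641710644644 125.68788721978875 124.60905459547526
```

Emit:
jog_arm(plan=[{"dx":0,"dy":0.01,"dz":0,"rx":0,"ry":0,"rz":0.04,"fingers":0.4},{"dx":0,"dy":0.02,"dz":0,"rx":0,"ry":0,"rz":0.08,"fingers":0.4},{"dx":0,"dy":0.03,"dz":0,"rx":0,"ry":0,"rz":0.12,"fingers":0.4},{"dx":0,"dy":0.04,"dz":0,"rx":0,"ry":0,"rz":0.16,"fingers":0.4}])

```text
clock: 7.58
tcp_pos: [0.5719, 0.1393, 0.0903]
eef_rot: [-1.479, -2.772, 0.0]
force: [-0.6, -0.3, 2.9]
grip_width: 0.0265
finger_force: 1.3
```

Emit:
jog_arm(plan=[{"dx":0,"dy":0.01,"dz":0,"rx":0,"ry":0,"rz":0.04,"fingers":0.4},{"dx":0,"dy":0.02,"dz":0,"rx":0,"ry":0,"rz":0.08,"fingers":0.4},{"dx":0,"dy":0.03,"dz":0,"rx":0,"ry":0,"rz":0.12,"fingers":0.4}])

```text
clock: 7.95
tcp_pos: [0.5731, 0.1401, 0.0903]
eef_rot: [1.493, 2.764, -0.0]
force: [-1.3, -1.4, 2.9]
grip_width: 0.0263
finger_force: 1.4
```

Emit:
jog_arm(plan=[{"dx":0,"dy":0.01,"dz":0,"rx":0,"ry":0,"rz":0.04,"fingers":0.4},{"dx":0,"dy":0.02,"dz":0,"rx":0,"ry":0,"rz":0.08,"fingers":0.4},{"dx":0,"dy":0.02,"dz":0,"rx":0,"ry":0,"rz":0.08,"fingers":0.4}])

```text
clock: 8.32
tcp_pos: [0.574, 0.1407, 0.0903]
eef_rot: [1.503, 2.759, 0.0]
force: [-0.6, -0.8, 2.5]
grip_width: 0.0264
finger_force: 1.4
```

Emit:
jog_arm(plan=[{"dx":0,"dy":0.01,"dz":0,"rx":0,"ry":0,"rz":0.04,"fingers":0.4},{"dx":0,"dy":0.02,"dz":0,"rx":0,"ry":0,"rz":0.08,"fingers":0.4},{"dx":0,"dy":0.02,"dz":0,"rx":0,"ry":0,"rz":0.08,"fingers":0.4}])

```text
clock: 8.7
tcp_pos: [0.5748, 0.1412, 0.0903]
eef_rot: [-1.513, -2.754, -0.0]
force: [-0.9, -1.0, 3.5]
grip_width: 0.0267
finger_force: 1.4
```

```bash
python3 st.py pics/c7.png
```

```text
[0.57482718 0.14124255 0.09031805] [-1.71153803 -1.1866645   2.82884188] [-0.08318267 -2.08072156 -2.82905636] 0.026590356462552877 0.14632292557110915 123.5525080102454 122.44627279960469
```

View pics/c7.png

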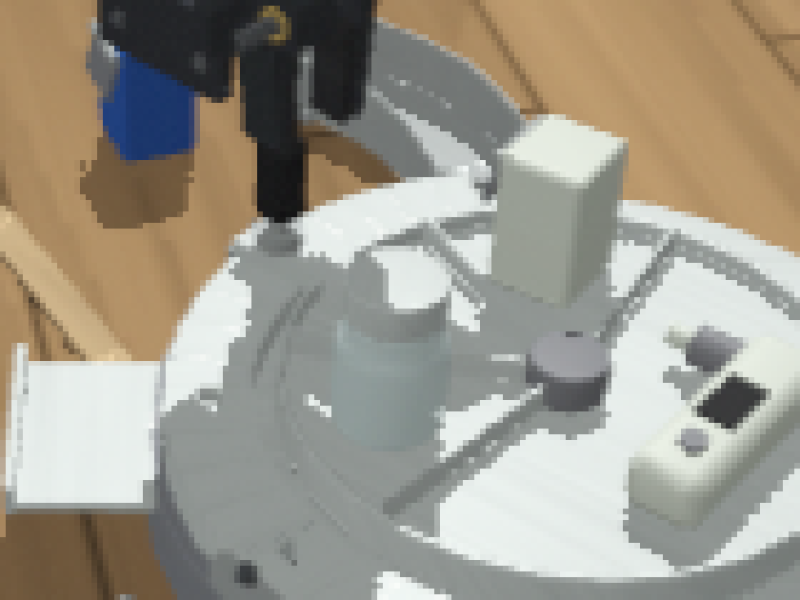

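The table does not seem to have moved since the last view: boss at (280,240) and jar lid at (400,280) in both. I'll project the fingertips to check.

```bash
cat >> h.py <<'E'
def proj(n,P):
    m=viewer.camera_model(n);f=210/np.tan(np.radians(m["vertical_fov"])/2)
    Rw=R.from_rotvec(m["attitude"]).inv();t=-Rw.apply(m["position"])
    K=np.array([[f,0,m["cx"]],[0,f,m["cy"]],[0,0,1]])
    return cv2.projectPoints(np.array(P,float).reshape(-1,3),Rw.as_rotvec(),t,K,m["dist"])[0][:,0]
E
python3 - <<'E'
from h import *
c=[cv2.imread(f"pics/c{i}.png").astype(int) for i in (4,5,6,7)]
for i in range(3): print(np.abs(c[i+1]-c[i])[230:,150:].mean(), np.abs(c[i+1]-c[i])[100:330,480:640].mean())
s=lambda p:((np.array(p)-[240,150])*[800/140,600/105]).round()
A=np.array([.6557,.0193])
pt=lambda a,z:[*(A+.145*np.array([np.cos(np.radians(a)),np.sin(np.radians(a))])),z]
for a in (124.8,129.5): print(a,[s(q) for q in proj("side",[pt(a,.1155),pt(a,.0815),pt(a,.071)])])
t=np.array([.5748,.1412]);y=np.array([np.cos(np.radians(32.45)),np.sin(np.radians(32.45))])
print("tips -y,+y",[s(q) for q in proj("side",[[*(t-.013*y),.0903],[*(t+.013*y),.0903],[*(t-.03*y),.0903]])])
E
```

```text
2.0554594594594593 1.6593840579710144
1.3946777546777547 0.3903985507246377
1.7116202356202357 0.5731431159420289
124.8 [array([300., 129.]), array([297., 195.]), array([296., 215.])]
129.5 [array([282., 141.]), array([280., 207.]), array([279., 227.])]
tips -y,+y [array([279., 186.]), array([321., 162.]), array([252., 202.])]
```

Run:
```python
from h import *
for i in (4,5,7):
    c=cv2.resize(cv2.imread(f"pics/c{i}.png"),(140,105),interpolation=cv2.INTER_AREA).max(2)
    print(i)
    for y in range(8,46): print(y,"".join("#" if v<22 else "+" if v<45 else "o" if v<80 else "." for v in c[y,30:75]))
```

```text
4
8 ++++++++++ooooooo..o+++++++++o...............
9 ++++++++++oooooo...++++++++++o...............
10 ++++++++++oooo+++o++++++++++o................
11 ++++++++++ooo+++++++++++++++o................
12 ++++++++++oo++++++++++++++++o................
13 ++oo++++++++++++++++++++++++o................
14 ++ooo+++++++++++++++++++++++o................
15 ++ooo+++++++++++++++++++++++o................
16 +++oo+++++++++++++++++++++++o................
17 ++++++++++++++++++++++++++++o................
18 o++++++++++++++++++++++++++o.................
19 .oo+++++oo+++++++++++++++++o.................
20 ....o++++++++++++++++++++++o.................
21 ......oo..+++++++++++++++++o.................
22 ..........+++++++++++++++++..................
23 ..........++++++++++++++++oo.................
24 ..........++++++++++++++o....................
25 ..........+++++++++++++o.....................
26 ..........o++++++++++++o.....................
27 ............o++++++++++......................
28 ..............o++++++#+......................
29 ...............++++++++......................
30 ...............++++
[... 3785 characters left out ...]
..............
32 ...............++++++#+......................
33 ...............++++++++......................
34 ...............++++++++......................
35 ...............++++#+++......................
36 ...............++++++++......................
37 ................+++#++.......................
38 .................o++o........................
39 .............................................
40 .............................................
41 .............................................
42 .............................................
43 .............................................
44 .............................................
45 .............................................
```

Run:
```python
from h import *
t=np.array([.5133,.0534]);y=np.array([np.cos(np.radians(77.7)),np.sin(np.radians(77.7))])
for off in (-.031,-.045):
  for z in (.1353,.145,.155): print("c1",off,z,proj("side",[[*(t+off*y),z]]))
print("seen c1 tip ~ (276,191)")
t=np.array([.5748,.1412]);y=np.array([np.cos(np.radians(32.45)),np.sin(np.radians(32.45))])
for off in (.015,.025):
  for z in (.09,.10,.11,.12): print("c7 +y",off,z,proj("side",[[*(t+off*y),z]]))
print("seen +y tip c7 ~ (299,170.5), -y tip ~ (287,173..175)")
for off in (-.015,-.025):
  for z in (.10,.11,.12): print("c7 -y",off,z,proj("side",[[*(t+off*y),z]]))
```

```text
c1 -0.031 0.1353 [[275.91776427 197.38699856]]
c1 -0.031 0.145 [[275.95489832 193.72671446]]
c1 -0.031 0.155 [[275.99374692 189.89748769]]
c1 -0.045 0.1353 [[275.9215206  201.37862469]]
c1 -0.045 0.145 [[275.95918095 197.69829797]]
c1 -0.045 0.155 [[275.99858782 193.84735853]]
seen c1 tip ~ (276,191)
c7 +y 0.015 0.09 [[296.64533483 178.17788361]]
c7 +y 0.015 0.1 [[296.81041576 174.82134167]]
c7 +y 0.015 0.11 [[296.97763805 171.42165323]]
c7 +y 0.015 0.12 [[297.14704412 167.97797085]]
c7 +y 0.025 0.09 [[299.36331296 176.61481277]]
c7 +y 0.025 0.1 [[299.54470829 173.26750074]]
c7 +y 0.025 0.11 [[299.72844386 169.87740321]]
c7 +y 0.025 0.12 [[299.91456578 166.44368453]]
seen +y tip c7 ~ (299,170.5), -y tip ~ (287,173..175)
c7 -y -0.015 0.1 [[288.41592001 179.59166075]]
c7 -y -0.015 0.11 [[288.53120189 176.16320676]]
c7 -y -0.015 0.12 [[288.64801388 172.68961405]]
c7 -y -0.025 0.1 [[285.55198091 181.21911101]]
c7 -y -0.025 0.11 [[285.64911298 177.78107769]]
c7 -y -0.025 0.12 [[285.74754103 174.29751508]]
```

The fingertips sit about 19 mm above the reported TCP, since the projections agree at that offset in two views. The cage only brushed the knob's top and the table stayed at about 129.5°. I'll raise, go back over the knob and descend deeper.

Emit:
jog_arm(plan=[{"dx":0,"dy":0,"dz":-0.4,"rx":0,"ry":0,"rz":0,"fingers":0.1},{"dx":-0.02,"dy":-0.3,"dz":-0.4,"rx":0,"ry":0,"rz":-1.2,"fingers":0.1},{"dx":-0.02,"dy":-0.3,"dz":-0.4,"rx":0,"ry":0,"rz":-1.2,"fingers":0.1},{"dx":-0.02,"dy":-0.3,"dz":0.1,"rx":0,"ry":0,"rz":-1.2,"fingers":0.1},{"dx":-0.02,"dy":-0.3,"dz":0.1,"rx":0,"ry":0,"rz":-1.2,"fingers":0.1}])

```text
clock: 9.38
tcp_pos: [0.5615, 0.1325, 0.084]
eef_rot: [-1.368, -2.825, 0.002]
force: [-0.4, -0.6, -0.2]
grip_width: 0.0394
finger_force: 0.0
```

Emit:
jog_arm(plan=[{"dx":0,"dy":0,"dz":0.15,"rx":0,"ry":0,"rz":0,"fingers":0.1},{"dx":0,"dy":0,"dz":0.3,"rx":0,"ry":0,"rz":0,"fingers":0.3},{"dx":0,"dy":0,"dz":0.3,"rx":0,"ry":0,"rz":0,"fingers":0.4},{"dx":0,"dy":0,"dz":0.3,"rx":0,"ry":0,"rz":0,"fingers":0.4}])

```text
clock: 9.88
tcp_pos: [0.5629, 0.1323, 0.0705]
eef_rot: [1.366, 2.829, 0.0]
force: [-0.0, 0.3, 0.8]
grip_width: 0.0266
finger_force: 0.0
```

```bash
sed -i '$a c=cv2.resize(cv2.imread(sys.argv[1]),(140,105),interpolation=cv2.INTER_AREA).max(2)\nfor y in range(12,46,1): print(y,"".join("+" if v<45 else "o" if v<80 else "." for v in c[y,30:75]))' st.py; python3 st.py pics/c8.png
```

```text
[0.56289729 0.13233603 0.07061122] [-0.72997729  0.03808848 -0.034137  ] [ 0.48367769 -0.54808514  0.03378585] 0.02652865783459813 0.14625145211744028 129.3860342350425 128.44116010084002
12 o+++++++++++o....o++++++++++++o..............
13 ++++++++++++o.....+++++++++++o...............
14 ++++++++++++oooo..o++++++++++o...............
15 +++++++++++oooooo.o++++++++++o...............
16 ++++++++++oooooo...++++++++++o...............
17 ++++++++++ooooo...o++++++++++o...............
18 ++++++++++ooo+++oo+++++++++++o...............
19 ++++++++++ooo++++++++++++++++o...............
20 +++++++++++++++++++o+++++++++o...............
21 ++ooo++++++++++++++o+++++++++o...............
22 ++oooo+++++++++++++o+++++++++o...............
23 +++ooo+++++++++++++++++++++++o...............
24 ++++o++++++++++++++++++++++++................
25 ++++++++++++++++++++++++++++o................
26 .o++++++++++++++++++++++++++o................
27 ...o++++oo++++++++++++++++++o................
28 .....o+++++++++++++++++++++o.................
29 ........o+++++++++++++++++...................
30 .........++++++++++++++o.....................
31 .........++++++++++++++......................
32 .........++++++++++++++......................
33 ..........+++++++++++++......................
34 ...........o+++++++++++......................
35 .............o+++++++++......................
36 ...............++++++++......................
37 ................++++++.......................
38 .................o++o........................
39 .............................................
40 .............................................
41 .............................................
42 .............................................
43 .............................................
44 .............................................
45 .............................................
```

The fingers now straddle the knob properly. I'll push gently again.

Emit:
jog_arm(plan=[{"dx":0,"dy":0.024,"dz":0,"rx":0,"ry":0,"rz":0.09,"fingers":0.4},{"dx":0,"dy":0.048,"dz":0,"rx":0,"ry":0,"rz":0.18,"fingers":0.4},{"dx":0,"dy":0.072,"dz":0,"rx":0,"ry":0,"rz":0.27,"fingers":0.4},{"dx":0,"dy":0.096,"dz":0,"rx":0,"ry":0,"rz":0.37,"fingers":0.4},{"dx":0,"dy":0.12,"dz":0,"rx":0,"ry":0,"rz":0.46,"fingers":0.4}])

```text
clock: 10.55
tcp_pos: [0.5674, 0.1359, 0.0704]
eef_rot: [1.424, 2.8, -0.0]
force: [-2.8, -3.3, 2.6]
grip_width: 0.0262
finger_force: 1.9
```

```bash
python3 st.py pics/c9.png | tail -22
```

```text
24 o+++++++++++++++++++++++++++++o..............
25 ..o++++++o++++++++++++++++++++o..............
26 ..oo.++++o++++++++++++++++++++o..............
27 .......+o.+++++++++++++++++++o...............
28 ..........++++++++++++++++++oo...............
29 ..........o+++++++++++++o....................
30 ..........o+++++++++++++.....................
31 ..........o+++++++++++++.....................
32 ...........o++++++++++++.....................
33 .............o++++++++++.....................
34 ...............o++++++++.....................
35 ................++++++++.....................
36 ................o++++++o.....................
37 .................o++++o......................
38 .............................................
39 .............................................
40 .............................................
41 .............................................
42 .............................................
43 .............................................
44 .............................................
45 .............................................
```

Emit:
jog_arm(plan=[{"dx":0,"dy":0.015,"dz":0,"rx":0,"ry":0,"rz":0.06,"fingers":0.4},{"dx":0,"dy":0.03,"dz":0,"rx":0,"ry":0,"rz":0.12,"fingers":0.4},{"dx":0,"dy":0.045,"dz":0,"rx":0,"ry":0,"rz":0.18,"fingers":0.4},{"dx":0,"dy":0.06,"dz":0,"rx":0,"ry":0,"rz":0.24,"fingers":0.4},{"dx":0,"dy":0.075,"dz":0,"rx":0,"ry":0,"rz":0.3,"fingers":0.4}])

```text
clock: 11.22
tcp_pos: [0.5706, 0.1387, 0.0702]
eef_rot: [1.46, 2.782, 0.001]
force: [-0.4, -0.8, 0.1]
grip_width: 0.0262
finger_force: 0.0
```

```bash
python3 st.py pics/c10.png | cut -c1-200
```

```text
[0.57065887 0.1387432  0.07024796] [ 0.24236655 -0.54815743 -0.40929667] [-0.58893629 -0.11222181  0.40902591] 0.026274819265448526 0.14662425182718963 125.45009371369375 124.61022504334224
12 +++++++++++++oooo..o+++++++++++++o...........
13 ++++++++++++oooooo..++++++++++++o............
14 +++++++++++ooooooo..++++++++++++o............
15 ++++++++++oooooo...o++++++++++++o............
16 ++++++++++ooooo+ooo+++++++++++++o............
17 +++++++++++oo++++++++oo+++++++++o............
18 ++++o++++++o++++++++o..+++++++++o............
19 +++ooo++++++++++++++o..+++++++++o............
20 +++ooo++++++++++++++o.o++++++++o.............
21 +++ooo+++++++++++++++oo++++++++o.............
22 +++++++++++++++++++++++++++++++o.............
23 .o+++++++++++++++++++++++++++++o.............
24 ...o+++++o+++++++++++++++++++++o.............
25 .....o+++oo++++++++++++++++++++o.............
26 .......+o..+++++++++++++++++++o..............
27 ...........+++++++++++++++++++o..............
28 ...........+++++++++++++++.ooo...............
29 ...........++++++++++++++o...................
30 ...........o+++++++++++++o...................
31 ............+++++++++++++o...................
32 .............o+++++++++++o...................
33 ...............o+++++++++o...................
34 .................++++++++....................
35 ..................+++++++....................
36 ..................o+++++.....................
37 ....................ooo......................
38 .............................................
39 .............................................
40 .............................................
41 .............................................
42 .............................................
43 .............................................
44 .............................................
45 .............................................
```

Emit:
jog_arm(plan=[{"dx":0,"dy":0.01,"dz":0,"rx":0,"ry":0,"rz":0.04,"fingers":0.4},{"dx":0,"dy":0.02,"dz":0,"rx":0,"ry":0,"rz":0.08,"fingers":0.4},{"dx":0,"dy":0.02,"dz":0,"rx":0,"ry":0,"rz":0.08,"fingers":0.4}])

```text
clock: 11.65
tcp_pos: [0.5712, 0.1389, 0.0703]
eef_rot: [1.469, 2.777, 0.0]
force: [0.1, -0.6, -0.5]
grip_width: 0.0266
finger_force: 0.0
```

Emit:
jog_arm(plan=[{"dx":0,"dy":0.01,"dz":0,"rx":0,"ry":0,"rz":0.04,"fingers":0.4},{"dx":0,"dy":0.02,"dz":0,"rx":0,"ry":0,"rz":0.08,"fingers":0.4},{"dx":0,"dy":0.02,"dz":0,"rx":0,"ry":0,"rz":0.08,"fingers":0.4}])

```text
clock: 12.02
tcp_pos: [0.5721, 0.1394, 0.0703]
eef_rot: [1.479, 2.772, 0.0]
force: [0.4, 0.3, 0.3]
grip_width: 0.0262
finger_force: 0.0
```

Emit:
jog_arm(plan=[{"dx":0,"dy":0.01,"dz":0,"rx":0,"ry":0,"rz":0.04,"fingers":0.4},{"dx":0,"dy":0.02,"dz":0,"rx":0,"ry":0,"rz":0.08,"fingers":0.4},{"dx":0,"dy":0.02,"dz":0,"rx":0,"ry":0,"rz":0.08,"fingers":0.4}])

```text
clock: 12.4
tcp_pos: [0.5729, 0.14, 0.0703]
eef_rot: [1.488, 2.767, 0.0]
force: [1.0, -0.8, 0.3]
grip_width: 0.0265
finger_force: 0.0
```

```bash
python3 st.py pics/c11.png | cut -c1-200 | sed '2,12d'
```

```text
[0.57288405 0.1399363  0.07030747] [ 0.06145235 -0.65846071  0.30013215] [-0.58329787 -0.31163807 -0.30011917] 0.02651127500450713 0.14632702939947784 124.46931642892137 123.44639609856345
23 ..o++++++oo.+++++++++ooo++++++++o............
24 ....o++++o..+++++++++oo+++++++++o............
25 ......o+o...++++++++++++++++++++o............
26 ............+++++++++++++++++++o.............
27 ............++++++++++++++++++oo.............
28 ............++++++++++++++o.oo...............
29 ............++++++++++++++...................
30 ............++++++++++++++...................
31 .............o++++++++++++...................
32 ...............o++++++++++...................
33 .................o++++++++...................
34 ..................++++++++...................
35 ..................++++++++...................
36 ..................+++++++o...................
37 ..................+++++++....................
38 ...................o+++++....................
39 .....................oo......................
40 .............................................
41 .............................................
42 .............................................
43 .............................................
44 .............................................
45 .............................................
```

The knob's bottom edge has dropped about 3 px and the push force is zero, so the pin is in the hole. I'll open and retreat.

Emit:
jog_arm(plan=[{"dx":0,"dy":0,"dz":0,"rx":0,"ry":0,"rz":0,"fingers":0.0},{"dx":0,"dy":0,"dz":0,"rx":0,"ry":0,"rz":0,"fingers":0.0},{"dx":0,"dy":0,"dz":-0.5,"rx":0,"ry":0,"rz":0,"fingers":0.0},{"dx":0,"dy":0,"dz":-1.5,"rx":0,"ry":0,"rz":0,"fingers":0.0},{"dx":0,"dy":0,"dz":-2.5,"rx":0,"ry":0,"rz":0,"fingers":0.0}])

```text
clock: 13.08
tcp_pos: [0.5724, 0.1399, 0.1963]
eef_rot: [-1.488, -2.766, 0.001]
force: [1.1, -0.6, 0.5]
grip_width: 0.0444
finger_force: 0.0
```

Emit:
jog_arm(plan=[{"dx":1.2,"dy":0,"dz":-0.3,"rx":0,"ry":0,"rz":0,"fingers":0.0},{"dx":2.4,"dy":0,"dz":-0.3,"rx":0,"ry":0,"rz":0,"fingers":0.0},{"dx":3.4,"dy":0,"dz":-0.3,"rx":0,"ry":0,"rz":0,"fingers":0.0},{"dx":4.4,"dy":0,"dz":-0.3,"rx":0,"ry":0,"rz":0,"fingers":0.0},{"dx":4.4,"dy":0,"dz":-0.3,"rx":0,"ry":0,"rz":0,"fingers":0.0}])

```text
clock: 13.7
tcp_pos: [0.4495, 0.3259, 0.2104]
eef_rot: [-1.482, -2.77, -0.0]
force: [0.1, -0.2, -0.6]
grip_width: 0.044
finger_force: 0.0
```

Run:
```python
from h import *
from station import telemetry
a=viewer.camera("side");b=viewer.camera("top");print(telemetry.get_obs()["clock"])
c=np.zeros((440,800,3),np.uint8)
c[:,:400]=cv2.resize(b[90:255,205:355],(400,440),interpolation=3);c[:330,400:]=cv2.resize(a[150:282,250:410],(400,330),interpolation=3)
cv2.imwrite("pics/end.png",c)
A=np.array([.6557,.0193])
for n,q,s in blobs(b,210,160,320,235,70,5): w=onz("top",q,.1)[:2]-A;print(n,q,s,np.hypot(*w),np.degrees(np.arctan2(w[1],w[0])))
for n,q,s in blobs(a,255,165,330,265,60,20):print("side",n,q,s)
pt=lambda t,z:[*(A+.145*np.array([np.cos(np.radians(t)),np.sin(np.radians(t))])),z]
print("proj centre home/track/old-home",proj("side",[pt(124.5,.09),pt(124.5,.0985),pt(168,.09)]))
```

```text
13.8
62 [231.30645161 191.12903226] [227 187   9   9] 0.14428232391974988 125.44425559107995
7 [304.14285714 212.42857143] [303 211   3   4] 0.14585554326258948 -155.7309505365702
8 [266.75 216.25] [266 215   3   4] 0.14677237407210963 167.97037222006935
side 103 [291.45631068 181.44660194] [288 174   9  15]
proj centre home/track/old-home [[292.26585513 181.15487962]
 [292.38355603 178.28997473]
 [276.36651329 206.17334492]]
```

View pics/end.png

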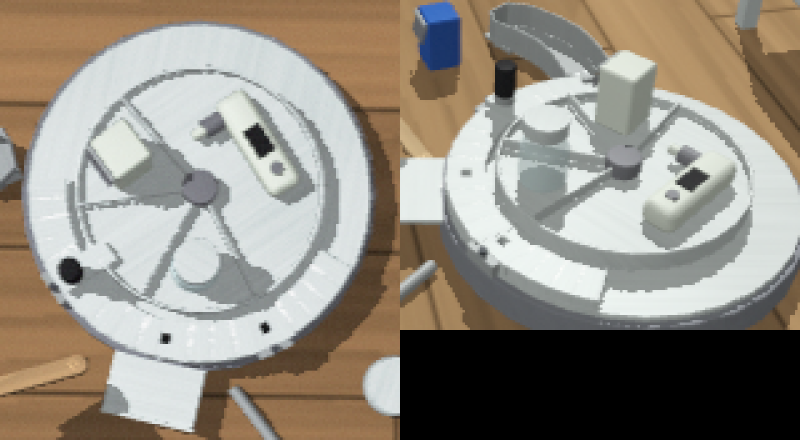

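Run:
```python
from h import *
A=np.array([.6557,.0193])
def edges(img,c,r0,r1):
    g=img[r0:r1,c-2:c+3].max(2).mean(1)
    i=np.arange(len(g)); d=np.where(g<60)[0]; t,b=d[0],d[-1]
    sub=lambda u,v:u+(60-g[u])/(g[v]-g[u])*(v-u)
    return r0+sub(t,t-1),r0+sub(b,b+1)
pt=lambda t,z:[*(A+.145*np.array([np.cos(np.radians(t)),np.sin(np.radians(t))])),z]
for im,c,r0,r1,t in((cv2.imread("pics/side0.png"),276,190,222,168.05),(viewer.camera("side"),291,165,197,125.)):
    P=proj("side",[pt(t,.107)+np.array([0,.011,0]),pt(t,.073)-np.array([0,.011,0]),pt(t,.083)-np.array([0,.011,0])])[:,1]
    e=edges(im,c,r0,r1);print(e,P,e[0]-P[0],e[1]-P[1])
```

```text
(np.float64(198.775), np.float64(214.02049180327867)) [197.33197731 215.04308922 211.61246105] 1.4430226936577526 -1.022597411851109
(np.float64(173.8832116788321), np.float64(188.5744680851064)) [173.15927917 189.53863836 186.22359394] 0.7239325050443313 -0.9641702718693352
```

The knob's bottom edge matches its original home height to about 0.3 mm, so the plunger is fully home. The jar is at the front and nothing else has moved.

```bash
python3 -c "
from station import workorder
print(workorder.finish_job())"
```

```text
the job is handed in; nothing more can be done
None
```

The turntable is turned one hole clockwise with the plunger home in the left hole, the pill jar at the front and upright, and the gripper clear; the job is handed in, but the hand-in call returned no verdict.

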